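# Charge a grinding jar with balls through a funnel

### The arm

A 6-joint arm with a two-finger parallel gripper is mounted at the origin on a cart in front of the work surface, level with it; the furniture and walls round the work are solid. World frame = base frame: x ahead of the robot, y to its left, z up, the work surface at z = 0. Lengths are in m, angles in degrees, forces in N, time in s.
With the tool pointing down it reaches from about 0.25 to 0.8 m from the base axis. Payload 3.9 kg.
Tool frame: the origin (TCP) lies midway between the tips of the shut fingers; the grasp point (between the pads) lies 19 mm behind it; z points along the fingers, y is the line along which they close (so a half turn about z gives the same grasp; the last joint's range is limited). The gripper opens to 85 mm and grips with 20 to 120 N. Pads are 22 mm wide; open, the fingers measure 114 mm over their backs; the gripper's body (76 mm by 85 mm) begins 54 mm behind the grasp point. The pads swing forward as they close: fully open they stand 13 mm farther back than shut.
Start: joints at [0, 14.897, -7.913, 67.191, 0, 90], TCP at [0.525, -0, 0.231] pointing down, gripper open.
Joint ranges: [-159.42, 159.42], [-47.68, 98.78], [-73.54, 78.23], [-108.79, 121.32], [-90, 84.71], [-180, 180]. Speed limits (degrees/s): [147.25, 147.25, 180, 180, 180, 180].

### API

Orientations are given as [roll, pitch, yaw] about the fixed x, y, z axes, in that order (R = Rz(yaw) Ry(pitch) Rx(roll)).
In Python, from station import r, eyes, job gives the robot as it stands. The module is installed in compiled form; this text tells all that it offers.
- The arm moves only by the tool servo_tool, never from a script. Its argument "series" is a list of rows, each a list of 7 numbers: the turn, a rotation vector about the tool's x, y, z in degrees, then the shift along the tool's x, y, z in mm, then the closure, from -1 (fully open) to 1 (shut). A call has 1 to 20 rows; each row is the pose to reach, as a shift and turn from the pose commanded when the call began, along the tool's axes at that moment; what a row does not reach only later rows make up. A row lasts 1/12 s, in which the tool goes at most 41.7 mm and 7.16 degrees, less where a joint would pass 70% of its speed; a pose out of reach is approached as far as the arm can. A call with a gripper value outside its range is refused whole. The fingers move at their own pace and stop on an object; "force" is the grip in N (left out, the last holds). Time passes only in rows, so rows that repeat a pose let the fingers close. It gives the time, the measured TCP pose, the force, the opening and the grip force at its end, in the units of the state.
- r.get_obs(): the state, without advancing time (a new reading comes with each control period).
- eyes.grab_frame(name): name is "scene" or "side" or "wrist"; returns (picture, depth): 420x560x3 uint8, red, green, blue; 420x560 float32, m along the optical axis (not along the pixel's ray), 0 where there is no reading.
- eyes.camera_model(name): a dict with "K" (3x3 intrinsics, pixels), "view" (4x4, takes a point from world to camera coordinates); the wrist camera has in their place "tool_from_camera" (4x4, takes a point from camera to tool coordinates, whose origin is the TCP and whose axes are the flange's). Camera axes: x right, y down, z forward; pixel columns grow to the right and rows downward; lengths in m; the calibration is good to about 2 mm. A picture is of the moment at which its call begins: read the wrist's pose just before it. camera_model takes no time and is no camera call.
- job.close_job(): hands the job in; it is judged then, once.
The state is a dict: "t": time; "joint_pos": joint angles; "dq": joint speeds; "tau": joint torques, N m; "ee_pos": TCP position; "ee_rot": TCP orientation; "wrist_force": force on the tool from outside, world axes, zero at the start; "ft_torque": the same for the moment, N m; "opening": finger opening in m; "finger_force": force on a finger pad.
Only numpy, scipy, OpenCV 4.12 (cv2) and the standard library are available. Lean on these libraries where they do the work, as an engineer would, in place of code of your own. Each camera call takes 0.05 s, during which the arm holds its last target. There are 200 camera calls.

### The job

Move the orange funnel from its rest into the mouth of the steel grinding jar, then pour all five white ceramic balls from the hand scoop through the funnel into the jar and set the empty scoop back down flat on the bench. Leave the funnel sitting level in the jar and the jar standing upright, and do not knock the jar over or disturb the two bottles and the timer.

Things in the scene. Friction and masses are not known exactly. Their poses are not given: they have to be found in the camera images.
- jar: heavy loose steel grinding jar, 0.5 kg, standing upright: a hollow cone 95 mm high, 68 mm diameter at the foot, narrowing to an open mouth 52 mm outside and 45 mm inside, with a black band below the mouth. Origin: centre of its underside, z up. Inner floor at z = 6 mm
- jar_mouth (a point): centre of the jar's open mouth, 95 mm above its underside
- rest: funnel rest with a white round foot, fixed to the bench: foot 88 mm diameter, 8 mm thick, with three steel prongs (8 mm thick, 48 mm high, 26 mm from the axis) between which the funnel stands at the start. Origin: centre of its underside
- funnel: loose orange wide funnel, 70 g: spout 39 mm outside, 33 mm inside diameter, 30 mm long; cone above it widening to the rim, 110 mm outside, at 78 mm height. Origin: centre of the spout's lower end, z up its axis; grip tab at its -x. In the rest the origin is 12 mm above the bench; seated in the jar 62 mm above the jar's underside (cone on the mouth's edge, 3 mm side play)
- funnel_tab (a point): middle of the funnel's grip tab, a plate 36 mm long (along funnel x), 10 mm thick (y), from 52 to 80 mm above the funnel's origin; this point lies at (-73, 0, 66) mm in the funnel's frame
- scoop: loose aluminium hand scoop, 160 g, five balls in it: trough 62 mm wide (y), walls 35 mm high, 3 mm thick, flat floor from x = -41 to +41 mm, then a lip sloping up at 30 degrees to the open pouring edge at x = +71 mm; behind it (-x) a black upright grip plate. Origin: centre of the flat floor's underside, z up, +x towards the lip
- scoop_grip (a point): where to hold the scoop: on its black grip plate, 44 mm long (scoop x), 12 mm thick (scoop y), from 36 to 80 mm above the scoop's underside; at (-65, 0, 62) mm in the scoop's frame
- scoop_lip (a point): middle of the scoop's pouring edge, at (71, 0, 20) mm in the scoop's frame
- ball_0: white ceramic grinding ball, 16 mm diameter, 13 g, in the scoop at the start; origin at its centre
- ball_1: white ceramic grinding ball, 16 mm diameter, 13 g, in the scoop at the start; origin at its centre
- ball_2: white ceramic grinding ball, 16 mm diameter, 13 g, in the scoop at the start; origin at its centre
- ball_3: white ceramic grinding ball, 16 mm diameter, 13 g, in the scoop at the start; origin at its centre
- ball_4: white ceramic grinding ball, 16 mm diameter, 13 g, in the scoop at the start; origin at its centre
- wash: bystander: yellow wash bottle with a thin spout, 62 mm diameter, 188 mm high; origin: centre of its underside
- saline: bystander: white saline bottle with a blue cap, 58x83 mm, 202 mm high; origin: centre of its underside
- timer: bystander: white round bench timer with a red dial, 64 mm diameter, 31 mm high; origin: centre of its underside
Mind the look-alikes: they are no part of the job. What is shaped like the scoop but green or red is not meant.

How it is judged:
By the outcome, as a careful person would: the job done as asked, in the order asked, and still so for the second after the job is handed in, with the robot touching nothing.
It also fails if it takes over 72 s, if anything falls off the work surface, if the arm or the gripper's body presses on something with over 40 N, if the wrist force passes 120 N, or if a joint passes its speed limit or range.

## Working session

There is one attempt and no reset: what is moved stays moved. The work goes in short steps, Python scripts to look and compute and a tool call to move; the robot and the scene stay as the last step left them, time stands still between calls to the robot, and variables do not carry over. Pictures are saved under pics/ and viewed, at most 10 in all, crops included, and the job is handed in when it is done.

Besides the shell and the picture viewer there is one more tool, called as name([rows], argument=value, ...), one row to a line, values as JSON. servo_tool: Moves the arm, as the interface text tells. Its arguments: {"type":"object","properties":{"series":{"type":"array"},"force":{"type":"number"}},"required":["series"]}

```bash
mkdir -p pics
python3 - <<'E'
from station import r,eyes,job
import cv2,numpy as np
o=r.get_obs();print({k:np.round(v,3).tolist() for k,v in o.items()})
for n in("scene","side"):
    p,d=eyes.grab_frame(n);np.savez(f"pics/{n}0.npz",p=p,d=d);cv2.imwrite(f"pics/{n}0.png",p[...,::-1]);m=eyes.camera_model(n)
    print(n,np.round(m["K"],1).tolist(),np.round(m["view"],4).tolist())
print(np.round(eyes.camera_model("wrist")["tool_from_camera"],3))
E
```

```text
{'t': 0.0, 'joint_pos': [0.001, 14.936, -7.984, 67.19, -0.001, 90.0], 'dq': [0.075, 0.039, 0.031, -0.01, 0.044, 0.108], 'tau': [-0.0, -40.568, 25.393, 0.019, -0.0, 0.0], 'ee_pos': [0.524, 0.0, 0.23], 'ee_rot': [-179.89, 0.001, 90.001], 'wrist_force': [-0.034, -0.187, -0.289], 'ft_torque': [0.011, 0.018, -0.031], 'finger_force': 0.0, 'opening': 0.085}
scene [[474.4, 0.0, 284.5], [0.0, 474.4, 217.2], [0.0, 0.0, 1.0]] [[0.7836, -0.6213, -0.0024, -0.4806], [-0.3774, -0.473, -0.7961, 0.2464], [0.4935, 0.6248, -0.6051, 1.0872], [0.0, 0.0, 0.0, 1.0]]
side [[419.0, 0.0, 283.7], [0.0, 419.0, 208.7], [0.0, 0.0, 1.0]] [[0.9744, -0.2243, 0.0177, -0.5656], [-0.0947, -0.4801, -0.8721, 0.0621], [0.2041, 0.848, -0.4891, 0.9539], [0.0, 0.0, 0.0, 1.0]]
[[-0.    -0.96  -0.279  0.07 ]
 [ 1.     0.    -0.001  0.001]
 [ 0.001 -0.279  0.96  -0.142]
 [ 0.     0.     0.     1.   ]]
```

View pics/scene0.png

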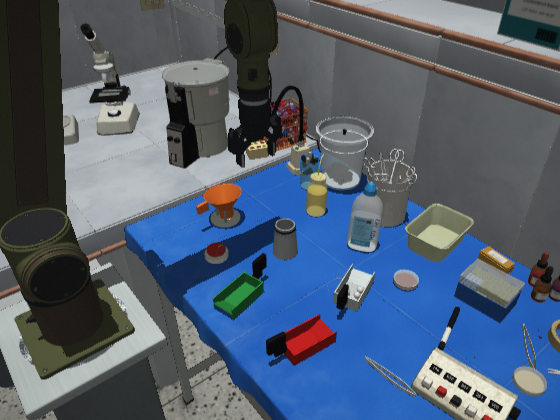

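View pics/side0.png

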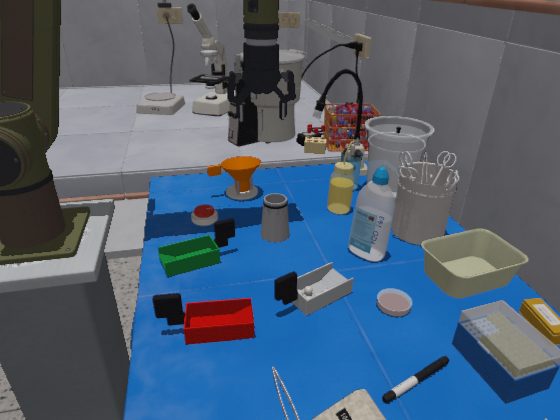

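The pictures show the funnel (scene px 225,200; tab to its left), jar (285,240), and scoop with balls (353,287; grip at 343,297). The timer is at (217,252), wash bottle at (317,195) and saline at (365,220). Next I measure them.

```bash
cat > h.py <<'E'
import numpy as np,cv2
from scipy.optimize import least_squares
def cloud(n,p,d,m=None,T=None):
    if m is None:
        from station import eyes; m=eyes.camera_model(n)
    v,u=np.nonzero(d>0);z=d[v,u];K=m["K"]
    P=np.c_[(u-K[0][2])/K[0][0]*z,(v-K[1][2])/K[1][1]*z,z,np.ones_like(z)]
    M=np.linalg.inv(m["view"]) if T is None else T@m["tool_from_camera"]
    return (P@np.asarray(M).T)[:,:3],p[v,u].astype(int),np.c_[u,v]
def circ(P,R=None):
    c=P[:,:2].mean(0)
    if R: f=lambda x:np.hypot(*(P[:,:2]-x[:2]).T)-R; x0=c
    else: f=lambda x:np.hypot(*(P[:,:2]-x[:2]).T)-x[2]; x0=[*c,.03]
    return least_squares(f,x0,loss='soft_l1',f_scale=.002).x
E
python3 - <<'E'
from h import *
for n,bx in(("scene",dict(fun=(193,180,246,228),jar=(270,215,302,262),scoop=(333,260,378,312),wash=(305,172,330,217),saline=(346,180,385,252),timer=(203,240,231,265))),
 ("side",dict(fun=(204,155,264,200),jar=(258,190,292,243),scoop=(272,260,356,314),wash=(326,160,356,216),saline=(346,165,400,264),timer=(190,203,220,226)))):
    f=np.load(f"pics/{n}0.npz");P,C,U=cloud(n,f["p"],f["d"])
    print(n,"table z",np.median(P[(C[:,2]>120)&(C[:,0]<60)&(abs(P[:,2])<.02),2]))
    for k,(a,b,c,d) in bx.items():
        s=(U[:,0]>=a)&(U[:,0]<=c)&(U[:,1]>=b)&(U[:,1]<=d)
        blue=(C[:,2]>C[:,0]+50)&(C[:,2]>C[:,1]+30)
        p=P[s&~blue&(P[:,2]>.006)];c=C[s&~blue&(P[:,2]>.006)]
        print(k,len(p),"med",np.median(p,0).round(3),"z99",np.percentile(p[:,2],99).round(3))
        if k=="fun":
            og=(c[:,0]>150)&(c[:,2]<90);q=p[og]
            r=q[(q[:,2]>.084)&(q[:,2]<.1)];x=circ(r);
            rr=np.hypot(*(q[:,:2]-x[:2]).T);t=q[(rr>.060)&(rr<.1)]
            print(" rim",x.round(4),"tab",t.mean(0).round(4),len(t),t.min(0).round(3),t.max(0).round(3))
        if k=="jar":
            r=p[(p[:,2]>.09)&(p[:,2]<.1)];print(" mouth",circ(r).round(4),len(r))
            b=p[(p[:,2]>.01)&(p[:,2]<.085)];
            R=lambda z:.034-.008*z/.095
            print(" cone",least_squares(lambda x:np.hypot(*(b[:,:2]-x).T)-R(b[:,2]),b[:,:2].mean(0)+[.01,.01],loss='soft_l1',f_scale=.002).x.round(4))
        if k=="scoop":
            g=p[(c.max(1)<60)&(p[:,2]>.03)];print(" grip",g.mean(0).round(4),g.min(0).round(3),g.max(0).round(3),len(g))
            d=np.linalg.svd(g[:,:2]-g[:,:2].mean(0))[2][0];print(" grip dir",np.degrees(np.arctan2(d[1],d[0])))
            w=p[(c.max(1)>90)&(p[:,2]>.026)&(p[:,2]<.045)];bx_=cv2.minAreaRect((w[:,:2]*1000).astype(np.float32));print(" walls",np.round(bx_[0],1),np.round(bx_[1],1),round(bx_[2],1))
        if k=="timer":print(" c",circ(p[p[:,2]<.02],.032).round(3))
        if k=="wash":print(" c",circ(p[(p[:,2]<.08)],.031).round(3))
E
```

```text
scene table z -0.0013579885767653899
fun 1456 med [0.493 0.143 0.056] z99 0.092
 rim [0.4809 0.126  0.0558] tab [0.4464 0.1326 0.0859] 22 [0.399 0.112 0.079] [0.538 0.185 0.09 ]
jar 814 med [ 0.522 -0.119  0.061] z99 0.095
 mouth [ 0.533  -0.1026  0.024 ] 85
 cone [ 0.5338 -0.1016]
scoop 904 med [ 0.558 -0.341  0.021] z99 0.08
 grip [ 0.4944 -0.3597  0.0644] [ 0.477 -0.369  0.033] [ 0.521 -0.344  0.082] 188
 grip dir -160.78341145054654
 walls [ 571.1 -324.7] [113.1  62. ] 23.0
wash 924 med [ 0.71  -0.029  0.065] z99 0.128
 c [ 0.723 -0.013]
saline 2049 med [ 0.706 -0.221  0.096] z99 0.173
timer 383 med [ 0.373 -0.014  0.023] z99 0.033
 c [0.38 0.  ]
side table z 0.0008227012275233703
fun 1626 med [0.481 0.123 0.058] z99 0.094
 rim [0.4845 0.1258 0.0539] tab [0.4115 0.1186 0.0892] 17 [0.401 0.114 0.087] [0.424 0.122 0.092]
jar 1145 med [ 0.531 -0.125  0.058] z99 0.097
 mouth [ 0.5349 -0.1031  0.0243] 150
 cone [ 0.535  -0.1011]
scoop 2112 med [ 0.555 -0.35   0.025] z99 0.081
 grip [ 0.5007 -0.3596  0.0603] [ 0.48  -0.368  0.03 ] [ 0.524 -0.347  0.084] 518
 grip dir -158.947627155484
 walls [ 573.4 -324.9] [112.1  63.3] 23.1
wash 1262 med [ 0.716 -0.037  0.073] z99 0.13
 c [ 0.723 -0.014]
saline 3982 med [ 0.723 -0.222  0.082] z99 0.17
timer 473 med [ 0.382 -0.021  0.024] z99 0.082
 c [ 0.38 -0.  ]
```

Jar mouth is at about (0.534, -0.102), funnel axis (0.483, 0.126), tab (0.411, 0.119) and scoop yaw about 23°. I start moving toward the tab with a small turn, to learn the sign of joint 6.

servo_tool([
  [0,0,-7,30,-28,10,-1],
  [0,0,-14,60,-56,20,-1],
  [0,0,-20,90,-84,30,-1],
  [0,0,-20,119,-113,40,-1],
  [0,0,-20,119,-113,40,-1],
])

```text
t: 0.52
ee_pos: [0.4046, 0.1212, 0.1888]
ee_rot: [-179.5, -0.2, 110.3]
wrist_force: [-0.9, -1.4, 0.1]
opening: 0.0855
finger_force: 0.0
```

Run:
```python
from station import r
o=r.get_obs();print({k:o[k] for k in("t","joint_pos","ee_pos","ee_rot")})
```

```text
{'t': 0.5167, 'joint_pos': array([ 16.56096678,   6.69770404, -25.03997802,  58.76297555,
         0.15456306,  86.24600443]), 'ee_pos': array([0.40455112, 0.12120362, 0.18880481]), 'ee_rot': array([-179.51053367,   -0.18700468,  110.31348826])}
```

servo_tool([
  [0,0,-7,0,0,0,-1],
  [0,0,-14,0,0,0,-1],
  [0,0,-21,0,0,0,-1],
  [0,0,-28,0,0,0,-1],
  [0,0,-35,0,0,0,-1],
  [0,0,-42,0,0,0,-1],
  [0,0,-49,0,0,0,-1],
  [0,0,-56,0,0,0,-1],
  [0,0,-63,0,0,0,-1],
  [0,0,-70,0,0,0,-1],
  [0,0,-75.5,0,0,0,-1],
  [0,0,-75.5,0,0,0,-1],
  [0,0,-75.5,0,0,0,-1],
])

```text
t: 1.6
ee_pos: [0.412, 0.1188, 0.1912]
ee_rot: [-180.0, -0.0, -174.7]
wrist_force: [-0.4, 0.2, 0.3]
opening: 0.0857
finger_force: 0.0
```

```bash
cat >> h.py <<'E'
from scipy.spatial.transform import Rotation as Ro
def wrist(save=None):
    from station import r,eyes
    o=r.get_obs();T=np.eye(4);T[:3,:3]=Ro.from_euler('xyz',o["ee_rot"],degrees=True).as_matrix();T[:3,3]=o["ee_pos"]
    p,d=eyes.grab_frame("wrist")
    if save: cv2.imwrite(save,p[...,::-1])
    return o,T,cloud("wrist",p,d,eyes.camera_model("wrist"),T)
E
python3 - <<'E'
from h import *
o,T,(P,C,U)=wrist("pics/w1.png");print(o["ee_pos"],o["ee_rot"])
og=(C[:,0]>120)&(C[:,2]<90)&(C[:,0]>C[:,2]+80)&(P[:,2]>.03)&(P[:,2]<.12);q=P[og];rr=np.hypot(*(q[:,:2]-[.483,.126]).T)
print(len(q));r=q[(rr>.045)&(rr<.058)&(q[:,2]>.085)];print("rim",circ(r,.054) if len(r)>5 else 0,len(r))
t=q[(rr>.06)&(rr<.1)];print(len(t),t.min(0),t.max(0));t=t[t[:,2]>.088]
print(len(t),t.mean(0),cv2.minAreaRect((t[:,:2]*1000).astype(np.float32)))
E
```

```text
[0.41202386 0.11876537 0.19115261] [-1.79987998e+02 -2.20669726e-02 -1.74660635e+02]
13633
rim [0.48590967 0.13054654] 1913
444 [0.40008166 0.11463727 0.06802666] [0.54345776 0.15605799 0.09074737]
124 [0.42121778 0.12156067 0.08853082] ((472.190673828125, 136.2584686279297), (141.7427520751953, 34.63750076293945), 2.2451083660125732)
```

View pics/w1.png

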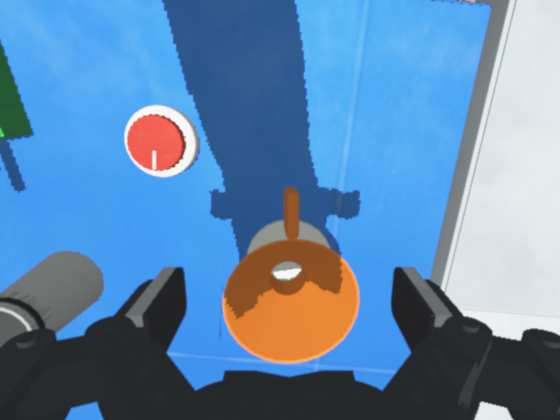

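The wrist picture shows the tab upright at column 291 (rows 188–238) and the rim centred at (291,298), so the tool yaw already matches the tab. I turn these pixels into a lateral offset.

```bash
cat >> h.py <<'E'
def ray(u,v,z,T,m):
    K=np.array(m["K"]);M=T@np.array(m["tool_from_camera"]);d=M[:3,:3]@np.linalg.inv(K)@[u,v,1];return M[:3,3]+d*(z-M[2,3])/d[2]
E
python3 - <<'E'
from h import *
from station import eyes,r
m=eyes.camera_model("wrist");o=r.get_obs();T=np.eye(4);T[:3,:3]=Ro.from_euler('xyz',o["ee_rot"],degrees=True).as_matrix();T[:3,3]=o["ee_pos"]
im=cv2.imread("pics/w1.png").astype(int);g=(im[...,2]>100)&(im[...,0]<60)&(im[...,2]>im[...,0]+80)
for v in(190,200,210,220,230):
    c=np.nonzero(g[v,250:330])[0]+250;print(v,c.min(),c.max())
b=np.nonzero(g.astype(np.uint8)[240:])
cn,_=cv2.findContours(g.astype(np.uint8),0,2);c=max(cn,key=cv2.contourArea)[:,0];pts=np.array([ray(u,v,.090,T,m) for u,v in c if v>242])
print("rim",circ(pts),len(pts))
Ti=np.linalg.inv(T)
for u,v,z in((291,190,.090),(291,235,.09),(291,190,.064)):
    w=ray(u,v,z,T,m);print(w.round(4),((Ti@[*w,1])[:3]*1000).round(1))
E
```

```text
190 286 294
200 285 297
210 285 297
220 285 297
230 286 297
rim [0.4886046  0.12659539 0.05228392] 170
[0.3978 0.1187 0.09  ] [ 14.2   1.2 101.2]
[0.4319 0.122  0.09  ] [-20.1   1.3 101.2]
[0.4036 0.1195 0.064 ] [  8.3   1.4 127.2]
```

servo_tool([
  [0,0,0,-1,0,25,-1],
  [0,0,0,-2,1,50,-1],
  [0,0,0,-2,1,75,-1],
  [0,0,0,-2,1,100,-1],
  [0,0,0,-2,1,120,-1],
  [0,0,0,-2,1,132,-1],
  [0,0,0,-2,1,132,-1],
  [0,0,0,-2,1,132,0],
  [0,0,0,-2,1,132,0.5],
  [0,0,0,-2,1,132,1],
  [0,0,0,-2,1,132,1],
  [0,0,0,-2,1,132,1],
  [0,0,0,-2,1,132,1],
  [0,0,0,-2,1,132,1],
  [0,0,0,-2,1,132,1],
], force=70)

```text
t: 2.9
ee_pos: [0.4145, 0.1202, 0.0597]
ee_rot: [-180.0, 0.1, -174.5]
wrist_force: [0.2, -0.8, 2.1]
opening: 0.0092
finger_force: 68.8
```

servo_tool([
  [0,0,0,0,0,-10,1],
  [0,0,0,0,0,-28,1],
  [0,0,0,0,0,-48,1],
  [0,0,0,0,0,-70,1],
  [0,0,0,0,0,-92,1],
  [0,0,0,0,-5,-110,1],
  [0,0,0,-2,-18,-116,1],
  [0,0,0,-4,-38,-116,1],
  [0,0,0,-7,-60,-116,1],
  [0,0,0,-10,-85,-116,1],
  [0,0,0,-13,-110,-116,1],
  [0,0,0,-16,-135,-116,1],
  [0,0,0,-19,-160,-116,1],
  [0,0,0,-22,-185,-116,1],
  [0,0,0,-25,-208,-116,1],
  [0,0,0,-27,-224,-116,1],
  [0,0,0,-28,-232,-116,1],
  [0,0,0,-28,-232,-116,1],
  [0,0,0,-28,-232,-116,1],
  [0,0,0,-28,-232,-116,1],
])

```text
t: 4.57
ee_pos: [0.4634, -0.1071, 0.1751]
ee_rot: [179.9, -0.0, -174.5]
wrist_force: [-0.8, -0.3, -0.6]
opening: 0.0087
finger_force: 68.4
```

Run:
```python
from h import *
from station import r,eyes
o=r.get_obs();print({k:o[k] for k in("t","ee_pos","ee_rot","joint_pos")})
for n in("scene","side"):
    p,d=eyes.grab_frame(n);cv2.imwrite(f"pics/{n}1.png",p[...,::-1]);P,C,U=cloud(n,p,d)
    og=(C[:,0]>140)&(C[:,2]<90)&(C[:,0]>C[:,2]+80)&(np.hypot(*(P[:,:2]-[.534,-.1025]).T)<.11)&(P[:,2]>.09)&(P[:,2]<.26);q=P[og]
    # full funnel model: outer cone/rim
    top=np.percentile(q[:,2],99.5);rim=q[(q[:,2]>top-.008)&(np.hypot(*(q[:,:2]-[.534,-.1025]).T)<.062)]
    print(n,len(q),"top",top,"rim",circ(rim,.054),len(rim),"zfit",np.linalg.lstsq(np.c_[rim[:,:2]-[.534,-.1025],np.ones(len(rim))],rim[:,2],rcond=None)[0])
    sp=q[q[:,2]<top-.055];sp=sp[np.hypot(*(sp[:,:2]-[.534,-.1025]).T)<.03];print(" spout",circ(sp,.0195),len(sp),sp[:,2].min())
    b=P[(np.hypot(*(P[:,:2]-[.534,-.1025]).T)<.045)&(P[:,2]>.01)&(P[:,2]<.085)&~og&(C[:,2]<C[:,0]+50)]
    print(" jar",least_squares(lambda x:np.hypot(*(b[:,:2]-x).T)-(.034-.008*b[:,2]/.095),[.534,-.1025],loss='soft_l1',f_scale=.002).x,len(b))
i=np.hstack([cv2.imread("pics/scene1.png")[150:280,210:350],cv2.imread("pics/side1.png")[110:240,200:340]]);cv2.imwrite("pics/c1.png",cv2.resize(i,None,fx=2.8,fy=2.8))
```

```text
{'t': 4.5667, 'ee_pos': array([ 0.46343909, -0.1071057 ,  0.1751007 ]), 'ee_rot': array([ 1.79947337e+02, -4.68620582e-02, -1.74454175e+02]), 'joint_pos': array([-1.30367527e+01,  1.20374166e+01, -2.05120598e+01,  5.75117246e+01,
        3.49837224e-02, -1.85825751e+01])}
scene 519 top 0.20649969091071954 rim [ 0.53294522 -0.10253512] 133 zfit [ 0.02203997 -0.00713185  0.20145212]h.py:11: RuntimeWarning: Mean of empty slice.
  c=P[:,:2].mean(0)
  ret = um.true_divide(
Traceback (most recent call last):
  File "h.py", line 14, in circ
    return least_squares(f,x0,loss='soft_l1',f_scale=.002).x
           ~~~~~~~~~~~~~^^^^^^^^^^^^^^^^^^^^^^^^^^^^^^^^^^
ValueError: Initial guess is outside of provided bounds
```

```bash
cat > m.py <<'E'
from h import *
from station import r,eyes
c0=np.array([.534,-.1025])
for n in("scene","side"):
    p,d=eyes.grab_frame(n);cv2.imwrite(f"pics/{n}1.png",p[...,::-1]);P,C,U=cloud(n,p,d)
    rr=np.hypot(*(P[:,:2]-c0).T)
    og=(C[:,0]>40)&(C[:,0]>2.2*C[:,2])&(rr<.11)&(P[:,2]>.05)&(P[:,2]<.26);q=P[og];rq=rr[og]
    top=np.percentile(q[rq<.06,2],99.5);rim=q[(q[:,2]>top-.008)&(rq<.062)]
    print(n,len(q),"top",top,"rim",circ(rim,.054),len(rim))
    sp=q[(q[:,2]<top-.052)&(rq<.035)];print(" spout",len(sp),sp[:,2].min() if len(sp) else 0,circ(sp,.0195) if len(sp)>5 else 0)
    b=P[(rr<.045)&(P[:,2]>.01)&(P[:,2]<.085)&~og&(C[:,2]<C[:,0]+50)]
    print(" jar",least_squares(lambda x:np.hypot(*(b[:,:2]-x).T)-(.034-.008*b[:,2]/.095),c0,loss='soft_l1',f_scale=.002).x,len(b))
i=np.hstack([cv2.imread("pics/scene1.png")[150:280,210:350],cv2.imread("pics/side1.png")[110:240,200:340]]);cv2.imwrite("pics/c1.png",cv2.resize(i,None,fx=2.8,fy=2.8))
E
python3 m.py
```

```text
scene 865 top 0.20638298457162366 rim [ 0.53312342 -0.10105992] 158
 spout 122 0.1266823479628757 [ 0.53877856 -0.10074556]
 jar [ 0.53359163 -0.10176294] 638
side 1420 top 0.2070564209536508 rim [ 0.53581838 -0.10324292] 335
 spout 176 0.12867214383937353 [ 0.54033552 -0.10063568]
 jar [ 0.53501748 -0.10102897] 858
```

View pics/c1.png

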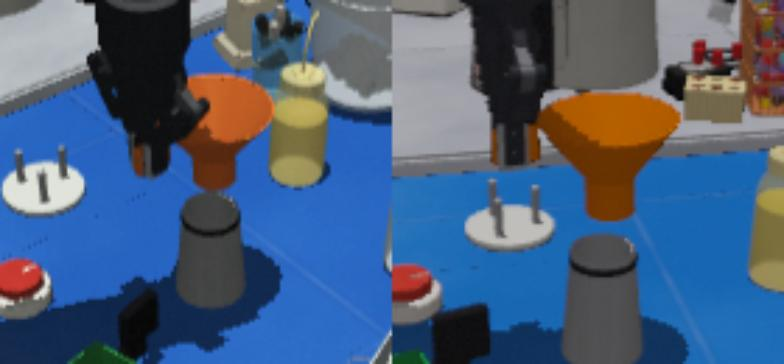

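The crop shows the funnel level above the jar, with the spout (side crop col 611) about 5 mm to +x of the mouth centre (col 603). I correct this, lower to just above the mouth and check again.

servo_tool([
  [0,0,0,3,0,0,1],
  [0,0,0,5,-0.5,8,1],
  [0,0,0,5,-0.5,18,1],
  [0,0,0,5,-0.5,26,1],
  [0,0,0,5,-0.5,26,1],
  [0,0,0,5,-0.5,26,1],
  [0,0,0,5,-0.5,26,1],
])

```text
t: 5.3
ee_pos: [0.4591, -0.109, 0.1493]
ee_rot: [180.0, -0.0, -174.5]
wrist_force: [-0.5, -1.1, -1.1]
opening: 0.009
finger_force: 68.4
```

```bash
cat >> m.py <<'E'
for n in("scene","side"):
    m=eyes.camera_model(n);K=np.array(m["K"]);V=np.array(m["view"]);im=cv2.imread(f"pics/{n}1.png").astype(int)
    og=(im[...,2]>40)&(im[...,2]>2.2*im[...,0])
    pr=lambda X:(lambda y:(K@y[:3]/y[2])[:2])(V@np.r_[X,1])
    a=pr([*c0,.118]);u,v=a.round().astype(int);row=og[v,u-25:u+25];c=np.nonzero(row)[0]+u-25
    a2=pr([*c0,.04]);v2=int(round(a2[1]));bl=(im[v2,:,0]>im[v2,:,2]+50);u2=int(a2[0]);l=u2
    while not bl[l]:l-=1
    h=u2
    while not bl[h]:h+=1
    s=pr([*c0+[.01,0],.118])[0]-a[0]
    print(n,"spout mid",(c.min()+c.max())/2,"expect",a[0],"width",len(c),"| jar mid",(l+h)/2,"expect",a2[0],"px per cm x",s,"y",pr([*c0+[0,.01],.118])[0]-a[0])
E
python3 m.py
```

```text
scene 864 top 0.18029292422547882 rim [ 0.52871814 -0.10240478] 163
 spout 127 0.10178744853905852 [ 0.53462456 -0.1029431 ]
 jar [ 0.53406225 -0.10138472] 567
side 1408 top 0.18148172936913223 rim [ 0.5319817  -0.10555131] 337
 spout 175 0.0842370123392494 [ 0.53594015 -0.10271913]
 jar [ 0.53501191 -0.10103232] 841
scene spout mid 276.0 expect 284.95147791271734 width 16 | jar mid 285.0 expect 285.00420012396506 px per cm x 3.044658984872001 y -2.415273503945002
side spout mid 275.5 expect 274.4519660539387 width 16 | jar mid 274.5 expect 274.2154814967154 px per cm x 4.456906658503158 y -0.9296956718010279
```

View pics/c1.png

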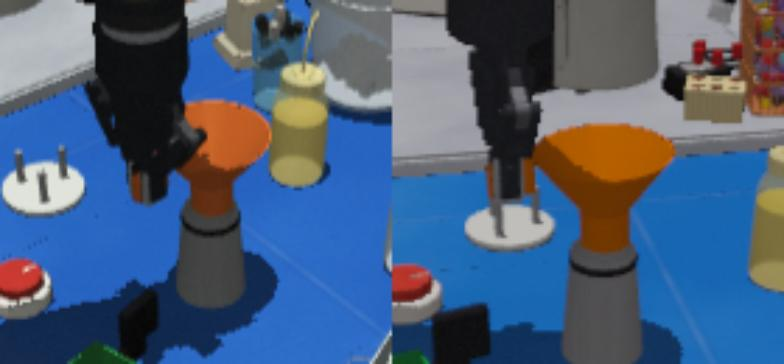

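The spout is now within about 1.5 mm of the mouth axis. I make a small correction and lower it part way.

servo_tool([
  [0,0,0,0.7,0.9,0,1],
  [0,0,0,0.7,0.9,0,1],
  [0,0,0,0.7,0.9,5,1],
  [0,0,0,0.7,0.9,10,1],
  [0,0,0,0.7,0.9,15,1],
  [0,0,0,0.7,0.9,20,1],
  [0,0,0,0.7,0.9,24,1],
  [0,0,0,0.7,0.9,24,1],
  [0,0,0,0.7,0.9,24,1],
])

```text
t: 6.15
ee_pos: [0.4579, -0.1081, 0.1249]
ee_rot: [180.0, -0.1, -174.5]
wrist_force: [1.0, 0.3, -0.6]
opening: 0.0088
finger_force: 68.4
```

servo_tool([
  [0,0,0,0,0,4,1],
  [0,0,0,0,0,8,1],
  [0,0,0,0,0,11,1],
  [0,0,0,0,0,13,1],
  [0,0,0,0,0,14,1],
  [0,0,0,0,0,14.5,1],
  [0,0,0,0,0,14.5,1],
  [0,0,0,0,0,14.5,1],
])

```text
t: 6.82
ee_pos: [0.4587, -0.1081, 0.111]
ee_rot: [180.0, 0.1, -174.5]
wrist_force: [0.8, 0.4, 0.9]
opening: 0.0089
finger_force: 68.7
```

servo_tool([
  [0,0,0,0,0,1,1],
  [0,0,0,0,0,2,1],
  [0,0,0,0,0,2,1],
  [0,0,0,0,0,2,1],
])

```text
t: 7.15
ee_pos: [0.4593, -0.1081, 0.1095]
ee_rot: [180.0, 0.1, -174.5]
wrist_force: [0.4, 1.9, 5.0]
opening: 0.0088
finger_force: 69.4
```

servo_tool([
  [0,0,0,0,0,1,0.6],
  [0,0,0,0,0,1,0.2],
  [0,0,0,0,0,1,-0.3],
  [0,0,0,0,0,1,-1],
  [0,0,0,0,0,1,-1],
  [0,0,0,0,0,1,-1],
  [0,0,0,0,0,1,-1],
  [0,0,0,0,0,1,-1],
  [0,0,0,0,0,-15,-1],
  [0,0,0,0,0,-45,-1],
  [0,0,0,0,0,-80,-1],
  [0,0,0,0,0,-110,-1],
  [0,0,0,0,0,-110,-1],
])

```text
t: 8.23
ee_pos: [0.462, -0.1091, 0.2248]
ee_rot: [-179.8, 0.6, -174.5]
wrist_force: [1.1, 0.4, 1.1]
opening: 0.0855
finger_force: 0.0
```

```bash
python3 m.py | grep -v expect
python3 - <<'E'
from station import r
o=r.get_obs();print(o["joint_pos"],o["ee_pos"],o["ee_rot"])
E
```

```text
scene 1051 top 0.1423893958909923 rim [ 0.52864528 -0.1031358 ] 198
 spout 18 0.0834179868724293 [ 0.53350754 -0.10349815]
 jar [ 0.53432343 -0.10124042] 532
side 1307 top 0.14344397969374115 rim [ 0.53019901 -0.10299886] 251
 spout 0 0 0
 jar [ 0.53506678 -0.10084027] 786
[-1.32852547e+01  9.88520376e+00 -1.62490134e+01  6.36617985e+01
 -9.00911118e-04 -1.87855103e+01] [ 0.45940725 -0.10847962  0.22011728] [-179.93345853    0.19282802 -174.49963408]
```

View pics/c1.png

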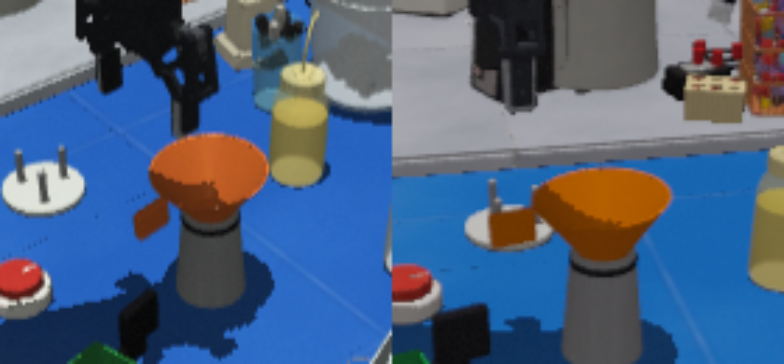

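```bash
cat > tilt.py <<'E'
from h import *
from station import r,eyes
R=[]
for n in("scene","side"):
    p,d=eyes.grab_frame(n);P,C,U=cloud(n,p,d);c0=np.array([.5335,-.102])
    rr=np.hypot(*(P[:,:2]-c0).T);og=(C[:,0]>40)&(C[:,0]>2.2*C[:,2])&(rr<.064)&(P[:,2]>.11)&(P[:,2]<.16);q=P[og]
    a=np.degrees(np.arctan2(*(q[:,:2]-c0).T[::-1]));
    for b in range(-180,180,15):
        s=q[(a>=b)&(a<b+15)]
        if len(s)>4:
            t=s[np.argsort(s[:,2])[-4:]].mean(0)
            if np.hypot(*(t[:2]-c0))>.045:R.append(t)
R=np.array(R);c=circ(R);print("centre",c,len(R))
f=least_squares(lambda x:(R[:,:2]-c[:2])@x[:2]+x[2]-R[:,2],[0,0,.14],loss='soft_l1',f_scale=.001);print("slopes deg",np.degrees(np.arctan(f.x[:2])),f.x[2],"res",f.fun.std())
E
python3 tilt.py
```

```text
centre [ 0.53217084 -0.10256593  0.0519572 ] 46
slopes deg [ 3.28490662 -0.2665802 ] 0.1393414393790957 res 0.0015619972482090708
```

The funnel is seated, rim at z 0.142, with about 3° of play tilt. Next is the scoop: I move above its grip at tool yaw 203°.

servo_tool([
  [0,0,-3,-2,-25,0,-1],
  [0,0,-7,-4,-60,0,-1],
  [0,0,-11,-6,-95,0,-1],
  [0,0,-15,-8,-130,0,-1],
  [0,0,-17.5,-10,-165,0,-1],
  [0,0,-17.5,-12,-200,5,-1],
  [0,0,-17.5,-14,-230,12,-1],
  [0,0,-17.5,-15,-250,20,-1],
  [0,0,-17.5,-15,-250,20,-1],
  [0,0,-17.5,-15,-250,20,-1],
])

```text
t: 9.27
ee_pos: [0.4957, -0.3555, 0.1959]
ee_rot: [179.7, -0.1, -157.1]
wrist_force: [0.3, 0.4, -0.6]
opening: 0.0853
finger_force: 0.0
```

Run:
```python
from h import *
o,T,(P,C,U)=wrist("pics/w2.png");print(o["ee_pos"],o["ee_rot"])
near=np.hypot(*(P[:,:2]-[.5,-.357]).T)<.05
g=P[near&(C.max(1)<60)&(P[:,2]>.074)&(P[:,2]<.09)];print(len(g),g.mean(0),cv2.minAreaRect((g[:,:2]*1000).astype(np.float32)))
w=P[(np.hypot(*(P[:,:2]-[.56,-.33]).T)<.1)&(C.min(1)>90)&(P[:,2]>.029)&(P[:,2]<.042)];print(len(w),cv2.minAreaRect((w[:,:2]*1000).astype(np.float32)))
red=P[(C[:,0]>120)&(C[:,1]<50)&(P[:,2]>.01)];print("red",red.min(0),red.max(0)) if len(red) else 0
gr=P[(C[:,1]>C[:,0]+40)&(C[:,1]>C[:,2]+40)&(P[:,2]>.01)];print("green",gr.min(0),gr.max(0)) if len(gr) else 0
```

```text
[ 0.49572205 -0.35550879  0.19590684] [ 1.79722034e+02 -1.43791820e-01 -1.57101095e+02]
686 [ 0.4997831  -0.35504648  0.07895849] ((500.3442687988281, -354.4796142578125), (41.98576354980469, 10.243590354919434), 22.619895935058594)
949 ((574.7901611328125, -323.4275817871094), (112.39817810058594, 62.101768493652344), 22.733577728271484)
red [ 0.33083603 -0.40344661  0.01004558] [ 0.44183806 -0.33787286  0.03482851]
green [ 0.2897858  -0.21308635  0.01000481] [ 0.4011219  -0.12867814  0.03878368]
```

View pics/w2.png

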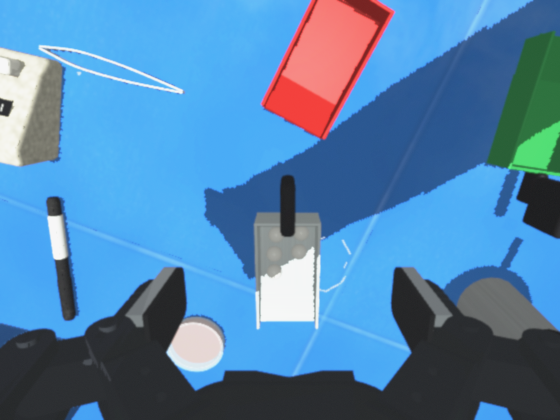

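The wrist picture shows the aluminium scoop directly ahead. Its black grip is at (288,205), aligned with the tool, and the balls are at the rear of the trough (about 275,250). I descend and grip.

servo_tool([
  [0,0,0,-3,0,25,-1],
  [0,0,0,-3,0,55,-1],
  [0,0,0,-3,0,85,-1],
  [0,0,0,-3,0,115,-1],
  [0,0,0,-3,0,140,-1],
  [0,0,0,-3,0,154,-1],
  [0,0,0,-3,0,154,-1],
  [0,0,0,-3,0,154,-1],
  [0,0,0,-3,0,154,0.2],
  [0,0,0,-3,0,154,0.6],
  [0,0,0,-3,0,154,1],
  [0,0,0,-3,0,154,1],
  [0,0,0,-3,0,154,1],
  [0,0,0,-3,0,154,1],
  [0,0,0,-3,0,154,1],
  [0,0,0,-3,0,154,1],
], force=100)

```text
t: 10.65
ee_pos: [0.5001, -0.3546, 0.0454]
ee_rot: [-180.0, 0.0, -157.0]
wrist_force: [-1.0, 1.0, 5.5]
opening: 0.0106
finger_force: 97.6
```

servo_tool([
  [0,0,0,0,0,-5,1],
  [0,0,0,0,0,-13,1],
  [0,0,0,0,0,-24,1],
  [0,0,0,0,0,-38,1],
  [0,0,0,0,0,-54,1],
  [0,0,0,0,0,-70,1],
  [0,0,0,0,0,-86,1],
  [0,0,0,0,0,-102,1],
  [0,0,0,0,0,-118,1],
  [0,0,0,0,0,-134,1],
  [0,0,0,0,0,-148,1],
  [0,0,0,0,0,-160,1],
  [0,0,0,0,0,-170,1],
  [0,0,0,0,0,-176,1],
  [0,0,0,0,0,-180,1],
  [0,0,0,0,0,-180,1],
  [0,0,0,0,0,-180,1],
])

```text
t: 12.07
ee_pos: [0.4997, -0.3543, 0.2244]
ee_rot: [180.0, -0.0, -157.0]
wrist_force: [-0.1, -0.8, -2.4]
opening: 0.0106
finger_force: 97.4
```

Run:
```python
from h import *
from station import eyes
o,T,(P,C,U)=wrist();print(o["ee_pos"],o["ee_rot"],o["joint_pos"])
p,d=eyes.grab_frame("side")
P,C,U=cloud("side",p,d)
L=(np.c_[P,np.ones(len(P))]@np.linalg.inv(T).T)[:,:3]*1000
# scoop frame relative to TCP: sx=-toolx, sy=tooly, sz=-toolz
s=(abs(L[:,1])<36)&(-L[:,0]>15)&(-L[:,0]<145)&(-L[:,2]<5)&(-L[:,2]>-60)
S=np.c_[-L[s,0],L[s,1],-L[s,2]];print("x,y,z range rel TCP",np.percentile(S,[1,99],axis=0).round(1))
top=S[(abs(S[:,1])>25)];k=np.arange(25,100,15)
print([ (a,np.percentile(top[(top[:,0]>=a)&(top[:,0]<a+15),2],97).round(1)) for a in k if ((top[:,0]>=a)&(top[:,0]<a+15)).sum()>5])
```

```text
[ 0.49974733 -0.35431436  0.22442619] [ 1.79966397e+02 -2.14155395e-02 -1.57000499e+02] [-3.53358383e+01  2.38015444e+01  4.33935274e+00  7.05776514e+01
 -5.87546238e-04 -5.83353324e+01]
x,y,z range rel TCP [[ 18.3 -32.7 -44.3]
 [135.   29.5  -8.6]]
[(np.int64(25), np.float64(-10.0)), (np.int64(40), np.float64(-10.1)), (np.int64(55), np.float64(-10.0)), (np.int64(70), np.float64(-9.9)), (np.int64(85), np.float64(-10.2))]
```

The scoop is held level. Now I swing it to the pre-pour pose, heading +y, short of the funnel.

servo_tool([
  [0,0,-1,-1,1,0,1],
  [0,0,-4,-4,5,0,1],
  [0,0,-8,-8,9,0,1],
  [0,0,-13,-13,15,0,1],
  [0,0,-18,-19,21,0,1],
  [0,0,-23,-24,27,0,1],
  [0,0,-28,-29,33,0,1],
  [0,0,-33,-34,39,0,1],
  [0,0,-38,-39,45,0,1],
  [0,0,-43,-44,51,0,1],
  [0,0,-48,-49,57,0,1],
  [0,0,-53,-55,63,0,1],
  [0,0,-58,-60,69,0,1],
  [0,0,-62,-64,73,0,1],
  [0,0,-65,-67,77,0,1],
  [0,0,-67,-69.5,79,0,1],
  [0,0,-67,-69.5,79,0,1],
  [0,0,-67,-69.5,79,0,1],
])

```text
t: 13.67
ee_pos: [0.533, -0.2544, 0.2244]
ee_rot: [180.0, 0.0, -90.0]
wrist_force: [-1.1, -0.2, -3.3]
opening: 0.0106
finger_force: 97.5
```

servo_tool([
  [0,2,0,-1,0,-2.7,1],
  [0,4,0,-2.1,0,-5.4,1],
  [0,6,0,-3.4,0,-8.1,1],
  [0,8,0,-4.9,0,-10.7,1],
  [0,10,0,-6.5,0,-13.2,1],
  [0,12,0,-8.3,0,-15.7,1],
  [0,14,0,-10.2,0,-18.1,1],
  [0,16,0,-12.3,0,-20.5,1],
  [0,18,0,-14.5,0,-22.8,1],
  [0,20,0,-16.9,0,-25,1],
  [0,22,0,-19.4,0,-27,1],
  [0,24,0,-22.1,0,-29.1,1],
  [0,26,0,-24.9,0,-31,1],
  [0,26,0,-24.9,0,-31,1],
  [0,26,0,-24.9,0,-31,1],
  [0,26,0,-24.9,0,-31,1],
  [0,26,0,-24.9,0,-31,1],
  [0,26,0,-24.9,0,-31,1],
])

```text
t: 15.17
ee_pos: [0.533, -0.2302, 0.2558]
ee_rot: [-180.0, -26.0, -90.1]
wrist_force: [-0.6, 0.6, -2.6]
opening: 0.0108
finger_force: 97.5
```

Run:
```python
from h import *
from station import eyes,r
o=r.get_obs();print(o["ee_pos"],o["ee_rot"],o["joint_pos"])
a=[eyes.grab_frame(n)[0][...,::-1] for n in("scene","side")]
cv2.imwrite("pics/c2.png",cv2.resize(np.hstack([a[0][130:290,220:360],a[1][90:250,210:350]]),None,fx=2.8,fy=2.8))
```

```text
[ 0.53295505 -0.23023034  0.25584426] [-179.9876915   -25.97882272  -90.06407025] [  -9.57128013   15.67552846   -8.07187094   61.63770488  -25.59371856
 -100.55879946]
```

View pics/c2.png

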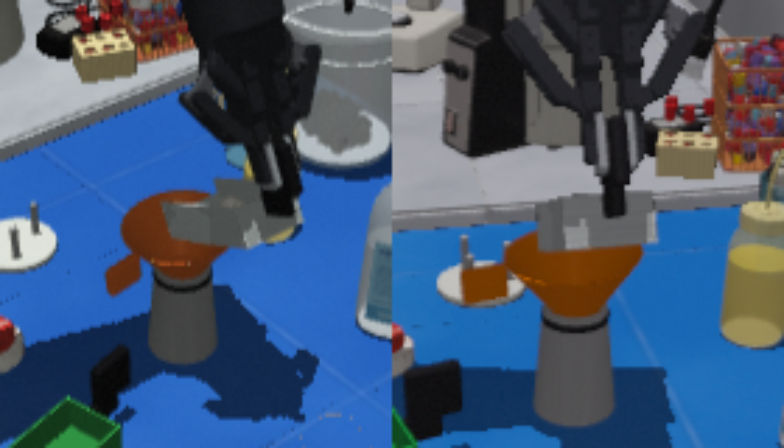

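The crop shows the tilted scoop with its lip over the funnel mouth (scene crop around 170,215) and clear of the rim. I tilt on slowly to pour.

servo_tool([
  [0,1,0,-0.7,0,-1.9,1],
  [0,2,0,-1.4,0,-3.8,1],
  [0,3,0,-2.2,0,-5.7,1],
  [0,4,0,-3,0,-7.6,1],
  [0,5,0,-3.8,0,-9.5,1],
  [0,6,0,-4.7,0,-11.4,1],
  [0,6,0,-4.7,0,-11.4,1],
  [0,7,0,-5.7,0,-13.2,1],
  [0,7,0,-5.7,0,-13.2,1],
  [0,8,0,-6.7,0,-15.1,1],
  [0,8,0,-6.7,0,-15.1,1],
  [0,9,0,-7.7,0,-16.9,1],
  [0,9,0,-7.7,0,-16.9,1],
  [0,10,0,-8.7,0,-18.7,1],
  [0,11,0,-9.8,0,-20.5,1],
  [0,12,0,-10.9,0,-22.3,1],
  [0,13,0,-12.1,0,-24.1,1],
  [0,14,0,-13.3,0,-25.8,1],
  [0,14,0,-13.3,0,-25.8,1],
  [0,14,0,-13.3,0,-25.8,1],
])

```text
t: 16.93
ee_pos: [0.5332, -0.2059, 0.273]
ee_rot: [180.0, -40.0, -89.9]
wrist_force: [-0.6, -0.6, -1.0]
opening: 0.0105
finger_force: 97.7
```

servo_tool([
  [0,2,0,-1,0,-4.7,1],
  [0,4,0,-2.1,0,-9.4,1],
  [0,6,0,-3.4,0,-14.1,1],
  [0,8,0,-4.9,0,-18.7,1],
  [0,10,0,-6.5,0,-23.2,1],
  [0,12,0,-8.3,0,-27.7,1],
  [0,14,0,-10.2,0,-32.1,1],
  [0,16,0,-12.3,0,-36.5,1],
  [0,18,0,-14.5,0,-40.8,1],
  [0,20,0,-16.9,0,-45,1],
  [0,20,0,-16.9,0,-45,1],
  [0,20,0,-16.9,0,-45,1],
  [0,20,0,-16.9,0,-45,1],
  [0,20,0,-16.9,0,-45,1],
  [0,20,0,-16.9,0,-45,1],
])

```text
t: 18.18
ee_pos: [0.533, -0.165, 0.2973]
ee_rot: [-179.8, -60.0, -90.2]
wrist_force: [-0.2, 0.9, -2.1]
opening: 0.0108
finger_force: 97.7
```

Run:
```python
from h import *
from station import eyes,r
o=r.get_obs();print(o["ee_pos"],o["ee_rot"],o["joint_pos"],o["wrist_force"])
a=[eyes.grab_frame(n)[0][...,::-1] for n in("scene","side")];wr=eyes.grab_frame("wrist")[0][...,::-1]
top=np.hstack([cv2.resize(a[0][120:290,220:370],(300,340)),cv2.resize(a[1][90:260,210:360],(300,340))])
cv2.imwrite("pics/c3.png",np.vstack([top,cv2.resize(wr[:,100:460],(300,350)).repeat(1,0) if 0 else np.hstack([cv2.resize(wr,(320,240)),np.zeros((240,280,3),np.uint8)])]))
```

```text
[ 0.5330169  -0.16501257  0.29727407] [-179.84048254  -59.96643439  -90.1858056 ] [ 11.90438178  24.05496061  -9.79977299  75.78423004 -57.89865955
 -67.06419937] [-0.23788347  0.89492627 -2.05996602]
```

View pics/c3.png

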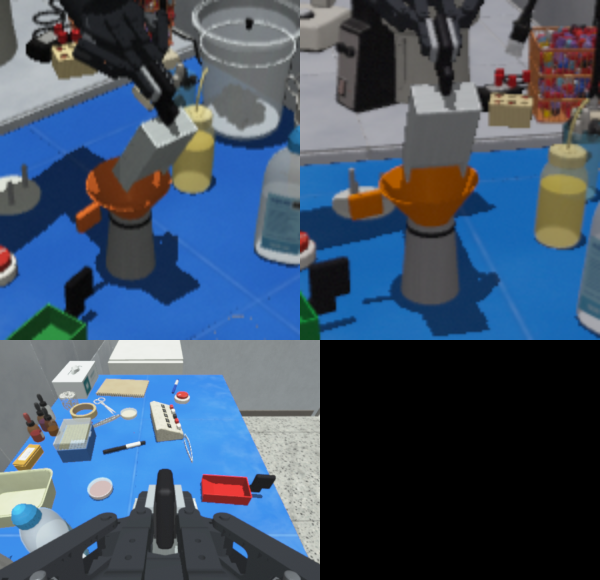

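No balls are visible outside the funnel. The scoop at 60° hangs over the cone (scene crop 150,150) and should be empty. I level it and back off.

servo_tool([
  [0,-3,0,0.5,0,4,1],
  [0,-8,0,1.5,0,12,1],
  [0,-13,0,2.5,0,20,1],
  [0,-18,0,3.7,0,28,1],
  [0,-23,0,4.8,0,36,1],
  [0,-28,0,5.8,0,44,1],
  [0,-33,0,6.9,0,52,1],
  [0,-38,0,7.9,0,60,1],
  [0,-43,0,9,0,68,1],
  [0,-48,0,10,0,76,1],
  [0,-53,0,11,0,84,1],
  [0,-57,0,12,0,91,1],
  [0,-60,0,12.5,0,95.5,1],
  [0,-60,0,12.5,0,95.5,1],
  [0,-60,0,12.5,0,95.5,1],
])

```text
t: 19.58
ee_pos: [0.5323, -0.2548, 0.2594]
ee_rot: [179.9, -0.1, -90.1]
wrist_force: [-0.1, 0.0, -1.5]
opening: 0.0107
finger_force: 97.6
```

```bash
cat > ck.py <<'E'
from h import *
from station import eyes
o,T,(P,C,U)=wrist("pics/w3.png");print(o["ee_pos"],o["ee_rot"])
L=(np.c_[P,np.ones(len(P))]@np.linalg.inv(T).T)[:,:3]*1000
S=np.c_[-L[:,0]-65,L[:,1],-L[:,2]+45.4]
s=(abs(S[:,1])<26)&(S[:,0]>-36)&(S[:,0]<65)&(S[:,2]>-5)&(S[:,2]<34)
for a in range(-36,64,10):
    m=s&(S[:,0]>=a)&(S[:,0]<a+10);print(a,m.sum(),np.percentile(S[m,2],[5,50,95]).round(1) if m.sum()>3 else "")
for n in("scene","side"):
    p,d=eyes.grab_frame(n);cv2.imwrite(f"pics/{n}3.png",p[...,::-1]);P,C,U=cloud(n,p,d)
    f=(np.hypot(*(P[:,:2]-[.533,-.1025]).T)<.05)&(P[:,2]>.07)&(P[:,2]<.15)
    w=f&(C.min(1)>90);print(n,f.sum(),"white in funnel",w.sum(),P[w].mean(0) if w.any() else "")
    b=(abs(P[:,2]-.008)<.012)&(P[:,2]>.006)&(C.min(1)>120)&(P[:,0]>.3)&(P[:,0]<.68)&(abs(P[:,1]+.15)<.3)
    k=np.round(P[b,:2],2);u,c=np.unique(k,axis=0,return_counts=True);print(" white low:",[(t.round(2).tolist(),int(i)) for t,i in zip(u,c) if i>3][:25])
E
python3 ck.py; python3 tilt.py
```

```text
[ 0.53233594 -0.25478806  0.25938207] [ 1.79914616e+02 -7.26312992e-02 -9.01211745e+01]
-36 0 
-26 0 
-16 0 
-6 0 
4 100 [1.7 2.5 3.3]
14 369 [1.5 2.4 3.4]
24 185 [1.5 2.3 3.2]
34 0 
44 0 
54 0 
scene 931 white in funnel 0 
 white low: [([0.35, -0.02], 4), ([0.35, -0.01], 8), ([0.35, -0.0], 9), ([0.35, 0.01], 4), ([0.36, -0.03], 4), ([0.36, -0.02], 11), ([0.36, 0.02], 6), ([0.37, -0.03], 8), ([0.37, -0.02], 7), ([0.38, -0.03], 8), ([0.39, -0.03], 8), ([0.39, -0.02], 4), ([0.4, -0.02], 6), ([0.41, -0.01], 4), ([0.45, 0.11], 4), ([0.45, 0.13], 5), ([0.46, 0.1], 4), ([0.46, 0.11], 6), ([0.46, 0.12], 5), ([0.46, 0.13], 5), ([0.46, 0.14], 6), ([0.47, 0.09], 4), ([0.47, 0.1], 5), ([0.47, 0.14], 6), ([0.48, 0.09], 4)]
side 1210 white in funnel 2 [ 0.4892528  -0.11946676  0.12805917]
 white low: [([0.35, -0.02], 4), ([0.35, -0.01], 4), ([0.35, -0.0], 4), ([0.36, -0.03], 5), ([0.36, -0.02], 7), ([0.36, -0.01], 4), ([0.37, -0.03], 13), ([0.38, -0.03], 11), ([0.39, -0.03], 9), ([0.4, -0.03], 4), ([0.4, -0.02], 8), ([0.41, -0.01], 4), ([0.41, -0.0], 4), ([0.45, 0.1], 5), ([0.45, 0.12], 7), ([0.45, 0.14], 5), ([0.46, 0.09], 4), ([0.46, 0.1], 7), ([0.46, 0.11], 6), ([0.46, 0.12], 6), ([0.46, 0.13], 6), ([0.46, 0.14], 6), ([0.52, 0.1], 5), ([0.52, 0.11], 7), ([0.52, 0.12], 4)]
centre [ 0.53122962 -0.10304499  0.05201898] 40
slopes deg [ 4.95876395 -0.6721399 ] 0.13940245880408855 res 0.00250820297669354
```

The scoop's visible floor is clear and there are no stray balls; the white low points are the timer and the rest foot. I return the scoop to its original place.

servo_tool([
  [0,0,5,6,2,0,1],
  [0,0,11,16,5,0,1],
  [0,0,17,26,8,0,1],
  [0,0,23,36,12,0,1],
  [0,0,29,46,15,0,1],
  [0,0,35,56,18,5,1],
  [0,0,41,66,21,10,1],
  [0,0,47,74,24,15,1],
  [0,0,53,82,27,20,1],
  [0,0,59,90,30,25,1],
  [0,0,64,96,32,30,1],
  [0,0,67,100,33,35,1],
  [0,0,67,100,33,35,1],
  [0,0,67,100,33,35,1],
])

```text
t: 21.0
ee_pos: [0.5, -0.3526, 0.2248]
ee_rot: [180.0, -0.0, -156.9]
wrist_force: [0.6, -0.2, -1.9]
opening: 0.0105
finger_force: 97.6
```

servo_tool([
  [0,0,0,0,0,12,1],
  [0,0,0,0,0,32,1],
  [0,0,0,0,0,54,1],
  [0,0,0,0,0,76,1],
  [0,0,0,0,0,98,1],
  [0,0,0,0,0,120,1],
  [0,0,0,0,0,138,1],
  [0,0,0,0,0,152,1],
  [0,0,0,0,0,162,1],
  [0,0,0,0,0,169,1],
  [0,0,0,0,0,173,1],
  [0,0,0,0,0,175,1],
  [0,0,0,0,0,175,1],
  [0,0,0,0,0,175,1],
])

```text
t: 22.17
ee_pos: [0.5006, -0.3539, 0.0506]
ee_rot: [-179.9, 0.0, -157.0]
wrist_force: [0.2, -0.2, -1.6]
opening: 0.0106
finger_force: 97.7
```

Now the last 5 mm.

servo_tool([
  [0,0,0,0,0,1.5,1],
  [0,0,0,0,0,3,1],
  [0,0,0,0,0,4,1],
  [0,0,0,0,0,5,1],
  [0,0,0,0,0,5,1],
  [0,0,0,0,0,5,1],
])

```text
t: 22.67
ee_pos: [0.5001, -0.3537, 0.0454]
ee_rot: [-180.0, 0.0, -157.0]
wrist_force: [-2.0, 0.6, 3.2]
opening: 0.0108
finger_force: 98.4
```

Contact on the bench (about 3 N up). I release and rise.

servo_tool([
  [0,0,0,0,0,0,0.6],
  [0,0,0,0,0,0,0.2],
  [0,0,0,0,0,0,-0.3],
  [0,0,0,0,0,0,-1],
  [0,0,0,0,0,0,-1],
  [0,0,0,0,0,0,-1],
  [0,0,0,0,0,0,-1],
  [0,0,0,0,0,0,-1],
  [0,0,0,0,0,-10,-1],
  [0,0,0,0,0,-35,-1],
  [0,0,0,0,0,-65,-1],
  [0,0,0,0,0,-95,-1],
  [0,0,0,0,0,-125,-1],
  [0,0,0,0,0,-155,-1],
  [0,0,0,0,0,-180,-1],
  [0,0,0,0,0,-180,-1],
  [0,0,0,0,0,-180,-1],
])

```text
t: 24.08
ee_pos: [0.5011, -0.3543, 0.2276]
ee_rot: [-179.8, 0.2, -157.0]
wrist_force: [-0.1, 0.8, -0.7]
opening: 0.0853
finger_force: 0.0
```

```bash
cat > t2.py <<'E'
from h import *
from station import eyes
def tilt(fr,c0,zr):
    out=[]
    for n,(p,d) in fr.items():
        P,C,U=cloud(n,p,d);q=P[(C[:,0]>40)&(C[:,0]>2.2*C[:,2])&(np.hypot(*(P[:,:2]-c0).T)<.09)&(P[:,2]>zr-.05)&(P[:,2]<zr+.02)]
        # rim = max-height point per azimuth
        a=np.degrees(np.arctan2(*(q[:,:2]-c0).T[::-1]));rr=np.hypot(*(q[:,:2]-c0).T);R=[]
        for b in range(-165,195,10):
            s=q[(abs((a-b+180)%360-180)<5)&(rr<.062)&(rr>.044)]
            if len(s)>3 and abs(b)<150:R.append(np.percentile(s,85,axis=0)*[0,0,1]+[*s[:,:2].mean(0),0])
        R=np.array(R);f=least_squares(lambda x:(R[:,:2]-c0)@x[:2]+x[2]-R[:,2],[0,0,zr],loss='soft_l1',f_scale=.001)
        out.append((n,np.degrees(f.x[:2]).round(1),f.x[2].round(4),len(R)))
    return out
f0={n:(lambda z:(z["p"],z["d"]))(np.load(f"pics/{n}0.npz")) for n in("scene","side")}
f1={n:eyes.grab_frame(n) for n in("scene","side")}
print("rest",tilt(f0,np.array([.485,.126]),.09));print("now",tilt(f1,np.array([.5335,-.102]),.14))
wr=wrist()[2];w=wrist("pics/w4.png")
s,d=[f1[n][0][...,::-1] for n in("scene","side")]
cv2.imwrite("pics/c4.png",np.vstack([np.hstack([cv2.resize(s[170:270,240:330],(360,400)),cv2.resize(d[130:230,225:315],(360,400))]),np.hstack([cv2.resize(cv2.imread("pics/w4.png")[130:350,150:420],(245,200)),cv2.resize(s,(267,200)),np.zeros((200,208,3),np.uint8)])]))
E
python3 t2.py
```

```text
rest [('scene', array([ 1.5, -5.6]), np.float64(0.0873), 26), ('side', array([ 2.1, -5.7]), np.float64(0.0886), 28)]
now [('scene', array([ 4.9, -0.7]), np.float64(0.1383), 28), ('side', array([ 5.4, -0.7]), np.float64(0.1396), 25)]
```

View pics/c4.png

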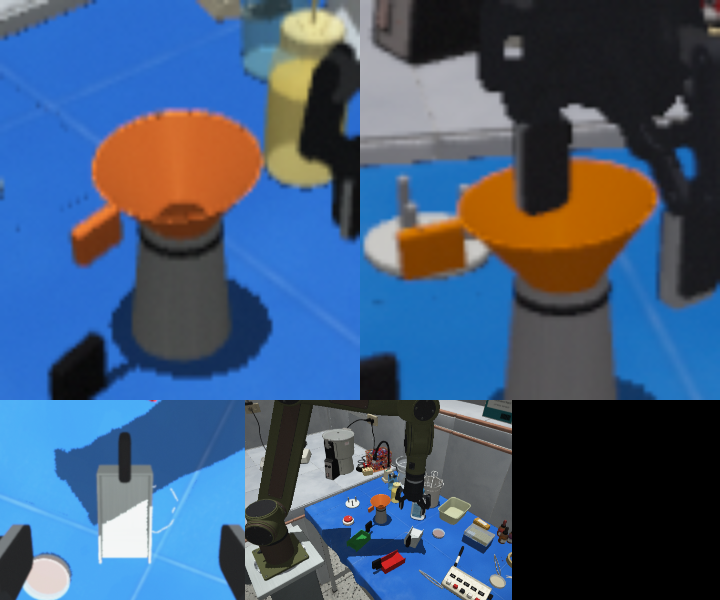

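The final crop shows the scoop empty and flat, the funnel's spout clear (scene crop 183,212), and the jar upright. The funnel leans slightly toward its tab. I measure the lean with a full model fit, using the rest frames as a check on bias.

```bash
cat > fit.py <<'E'
from h import *
from station import eyes
prof=[(.0195,0),(.0195,.03),(.055,.078),(.052,.078),(.0165,.03),(.0165,0)]
def dist(rz):
    D=[]
    for a,b in zip(prof,prof[1:]):
        a=np.array(a);b=np.array(b);t=np.clip((rz-a)@(b-a)/((b-a)@(b-a)),0,1);D.append(np.linalg.norm(rz-a-t[:,None]*(b-a),axis=1))
    return np.min(D,0)
def fit(fr,c0,z0):
    for n,(p,d) in fr.items():
        P,C,U=cloud(n,p,d);k=P-[*c0,z0]
        q=k[(C[:,0]>40)&(C[:,0]>2.2*C[:,2])&(np.hypot(k[:,0],k[:,1])<.06)&(k[:,2]>.0)&(k[:,2]<.09)&~((k[:,0]<-.045)&(k[:,2]<.07))]
        def f(x):
            L=(q-x[:3])@Ro.from_rotvec([x[3],x[4],0]).as_matrix();return dist(np.c_[np.hypot(L[:,0],L[:,1]),L[:,2]])
        s=least_squares(f,np.zeros(5),loss='soft_l1',f_scale=.001);print(n,"pos",(s.x[:3]+[*c0,z0]).round(4),"tilt deg rx,ry",np.degrees(s.x[3:]).round(2),"med res",np.median(f(s.x)).round(4))
if __name__=="__main__":
    print("rest");fit({n:(lambda z:(z["p"],z["d"]))(np.load(f"pics/{n}0.npz")) for n in("scene","side")},[.485,.126],.012)
    print("now");fit({n:eyes.grab_frame(n) for n in("scene","side")},[.5335,-.102],.062)
E
python3 fit.py
```

```text
rest
scene pos [0.4894 0.1186 0.0114] tilt deg rx,ry [-5.61 -2.04] med res 0.0007
side pos [0.4908 0.1204 0.0133] tilt deg rx,ry [-4.55 -2.45] med res 0.0007
now
scene pos [ 0.5378 -0.1024  0.062 ] tilt deg rx,ry [-0.47 -5.16] med res 0.0007
side pos [ 0.5387 -0.1039  0.0627] tilt deg rx,ry [-0.3  -4.92] med res 0.0006
```

The fit puts the funnel seated at its 62 mm height. Its 5° lean matches the 3 mm side play, and it leaned about as much in its rest. It is stable, so I leave it alone and hand in.

```bash
python3 -c "
from station import job
print(job.close_job())"
```

```text
the job is handed in; nothing more can be done
None
```

I handed the job in after about 24 s of the 72 s allowed: the funnel is seated in the upright jar with a lean of about 5° toward its tab, which I left. The five balls were poured through it, with none seen in the scoop, in the funnel or on the bench, though I could not see inside the jar to count them. The empty scoop is flat on the bench where it started, and the last pictures showed no sign that the bottles or timer had moved.

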